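# Open the worn combination lock of an objective case

### The job

Open the locked microscope-objective case: turn its left dial to 3 and its right dial to 7, then raise the lid until it stands about upright and let go. The lock is worn, so each dial gives a little to one side of its number: feel for it, stop when it catches, and never force a dial or the lid. Leave the things lying beside the case where they are.

Things in the scene. Friction and masses are not known exactly. Their poses are not given: they have to be found in the camera images.
- case: grey instrument case, fixed, 175 (x) x 184 (y) x 66 mm high; origin on the table 90 mm behind its front face, midway across; x to its back, y to its left, z up. Front 80 mm: lock housing, top at 66 mm, with two dials; behind it a foam-lined box, its shut lid level with the housing.
- dial_l (a joint): left dial (case y = +46 mm), rad, grows turning counter-clockwise from above. Number n is at the white index in front of the dial at n x 0.628, so 3 at 1.885; stops at -0.35 and 6.0. Its gate lies 0.1 to 0.25 rad off to one side of the number and catches within about 0.05 rad. There (whatever the right dial shows) the bolt steps some 4 mm and its pin stops the dial.
- dial_r (a joint): right dial (case y = -46 mm), built and worn like the left one; 7 is at 4.398. With the left dial caught, the bolt bears on this dial; when its gate comes under the pin, the bolt springs its whole 12 mm and both dials are held.
- dial_l_grip (a point): on the left dial's axis, 81 mm above the table, mid-height of its round fluted knob (36 mm across, 20 mm high), which stands on a dark numbered skirt 60 mm across, its top 10 mm below this point. Grip the knob from above at any yaw. A free dial turns with 0.03 to 0.09 N m; 0.3 N m is harmless, and a knob held with under 8 N slips before that.
- dial_r_grip (a point): the same on the right dial.
- bolt (a joint): travel of the lock bolt, m: 0 locked, about 0.004 when the left dial alone is caught, 0.012 free. A spring pushes it towards the case's front with 3.4 to 4.8 N. A ribbed steel thumb slide on the housing between the dials shows it.
- lid (a joint): opening of the lid, rad: 0 shut, 1.57 upright, stop at 1.75. Hinged along the case's back edge; stiff hinge, stays where it is left; lifting takes 5 to 9 N at the handle.
- lid_handle (a point): middle of the lid's handle: a round steel bar 8 mm thick, 90 mm long along the case's y, 34 mm above the lid on two posts at its ends; 70 mm before and 42 mm above the hinge when shut. Free between the posts; pinch it from above, closing along the case's x; it turns between the pads as the lid swings.
- lid_hinge (a point): middle of the lid's hinge axis (along the case's y), at the back edge, 58 mm above the table.
- objective_can: loose bystander: can with black cap, 53 across x 64 mm, standing left of the case
- film_tape: loose bystander: flat roll of tape, 58 across x 10 mm, lying right of the case
- hex_key: loose bystander: hex key, 92 x 34 x 6 mm, lying in front of the case
- lock_bolt: the lock's steel bolt, inside the housing; origin at the case's origin when locked, slides towards the case's front. Two 6 mm pins on it bear on the dials' discs, and its tongue holds a lug under the lid's front edge. More than 20 N on it (about 0.45 N m on a caught dial, or lifting the locked lid) strains the lock.

How it is judged:
By the outcome, as a careful person would: the job done as asked, in the order asked, and still so for the second after the job is handed in, with the robot touching nothing.
It also fails if it takes over 64 s, if anything falls off the work surface, if the arm or the gripper's body presses on something with over 40 N, if the wrist force passes 120 N, or if a joint passes its speed limit or range.

### The arm

A 6-joint arm with a two-finger parallel gripper is mounted at the origin on a cart in front of the work surface, level with it; the furniture and walls round the work are solid. World frame = base frame: x ahead of the robot, y to its left, z up, the work surface at z = 0. Lengths are in m, angles in rad, forces in N, time in s.
With the tool pointing down it reaches from about 0.3 to 0.775 m from the base axis. Payload 14.6 kg.
Tool frame: the origin (TCP) lies at the very end of the fingers, on their centre line; the grasp point (between the pads) lies 19 mm behind it; z points along the fingers, y is the line along which they close (so a half turn about z gives the same grasp; the last joint's range is limited). The gripper opens to 94 mm and grips with 3 to 60 N. Pads are 16 mm wide; open, the fingers measure 119 mm over their backs; the gripper's body (75 mm by 177 mm) begins 78 mm behind the grasp point.
Start: joints at [-0.067, 0.3, 1.521, -0, 1.321, -0.067], TCP at [0.55, -0, 0.205] pointing down, gripper open.
Joint ranges: [-3.03, 3.03], [-0.79, 2.21], [0.23, 2.52], [-1.04, 4.18], [0, 3.07], [-2.55, 2.55]. Speed limits (rad/s): [2.22, 2.22, 2.57, 3.14, 3.14, 3.14].

### API

Orientations are given as [roll, pitch, yaw] about the fixed x, y, z axes, in that order (R = Rz(yaw) Ry(pitch) Rx(roll)).
In Python, from station import ctrl, cams gives the robot as it stands. The module is installed in compiled form; this text tells all that it offers.
- The arm moves only by the tool arm_command, never from a script. Its argument "plan" is a list that holds one entry, the list of rows, each a list of 7 numbers: the shift along the tool's x, y, z in mm, then the turn, a rotation vector about the tool's x, y, z in rad, then the closure, from -1 (fully open) to 1 (shut). A call has 1 to 12 rows; each row is the pose to reach, as a shift and turn from the pose commanded when the call began, along the tool's axes at that moment; what a row does not reach only later rows make up. A row lasts 1/10 s, in which the tool goes at most 50 mm and 8.59 degrees, less where a joint would pass 70% of its speed; a pose out of reach is approached as far as the arm can. A call with a gripper value outside its range is refused whole. The fingers move at their own pace and stop on an object; "squeeze" is the grip in N (left out, the last holds). Time passes only in rows, so rows that repeat a pose let the fingers close. It gives the time, the measured TCP pose, the force, the opening and the grip force at its end, in the units of the state.
- ctrl.get_obs(): the state, without advancing time (a new reading comes with each control period).
- cams.camera(name): name is "scene" or "side" or "wrist"; returns (picture, depth): 420x560x3 uint8, blue, green, red; 420x560 float32, m along the optical axis (not along the pixel's ray), 0 where there is no reading.
- cams.camera_info(name): a dict with "fx", "fy", "cx", "cy" (pixels), "world_to_cam" (4x4, takes a point from world to camera coordinates). Camera axes: x right, y down, z forward; pixel columns grow to the right and rows downward; lengths in m; the calibration is good to about 2 mm. A picture is of the moment at which its call begins: read the wrist's pose just before it. camera_info takes no time and is no camera call; for the wrist camera it gives the pose at the moment of the call.
- ctrl.hand_in(): hands the job in; it is judged then, once.
The state is a dict: "time_s": time; "qpos": joint angles; "joint_vel": joint speeds; "tau": joint torques, N m; "ee_pos": TCP position; "eef_rot": TCP orientation; "force": force on the tool from outside, world axes, zero at the start; "moment": the same for the moment, N m; "grip_width": finger opening in m; "grip_force": force on a finger pad.
Only numpy, scipy, OpenCV 4.12 (cv2) and the standard library are available. Lean on these libraries where they do the work, as an engineer would, in place of code of your own. Each camera call takes 0.05 s, during which the arm holds its last target. There are 200 camera calls.

## Working session

There is one attempt and no reset: what is moved stays moved. The work goes in short steps, Python scripts to look and compute and a tool call to move; the robot and the scene stay as the last step left them, time stands still between calls to the robot, and variables do not carry over. Pictures are saved under pics/ and viewed, at most 10 in all, crops included, and the job is handed in when it is done.

Besides the shell and the picture viewer there is one more tool, called after "Emit:" by a JSON object that holds its "api" and its "payload", one argument or row to a line. arm_command: Moves the arm, as the interface text tells. Its arguments: {"type":"object","properties":{"plan":{"type":"array"},"squeeze":{"type":"number"}},"required":["plan"]}

```bash
mkdir -p pics
python3 - <<'E'
from station import ctrl,cams
import cv2,numpy as np
o=ctrl.get_obs()
for k in ("time_s","ee_pos","eef_rot","force","grip_width"):print(k,o[k])
for n in("scene","wrist"):
    i=cams.camera_info(n);p,d=cams.camera(n)
    cv2.imwrite(f"pics/{n}0.png",p);np.savez(f"{n}0.npz",p=p,d=d,W=i["world_to_cam"],k=[i[x] for x in("fx","fy","cx","cy")])
    print(n,np.round(np.linalg.inv(i["world_to_cam"]),3).tolist(),i["fx"])
E
```

```text
time_s 0.0
ee_pos [5.49733886e-01 1.76813855e-07 2.04878188e-01]
eef_rot [-3.14040409e+00 -6.88486172e-05  1.57076382e+00]
force [ 0.03028788 -0.42773524 -0.49645231]
grip_width 0.09387348867460744
scene [[-0.758, -0.464, 0.458, 0.109], [-0.652, 0.527, -0.545, 0.593], [0.012, -0.712, -0.702, 0.695], [0.0, 0.0, 0.0, 1.0]] 399.1883809580552
wrist [[1.0, -0.001, -0.001, 0.551], [-0.001, -0.963, -0.269, 0.078], [-0.0, 0.269, -0.963, 0.385], [0.0, 0.0, 0.0, 1.0]] 378.00736774046703
```

View pics/scene0.png

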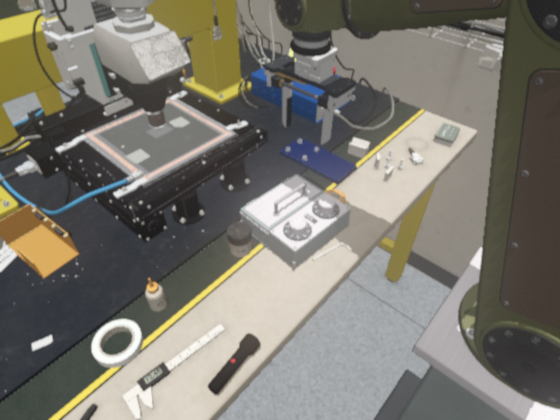

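View pics/wrist0.png

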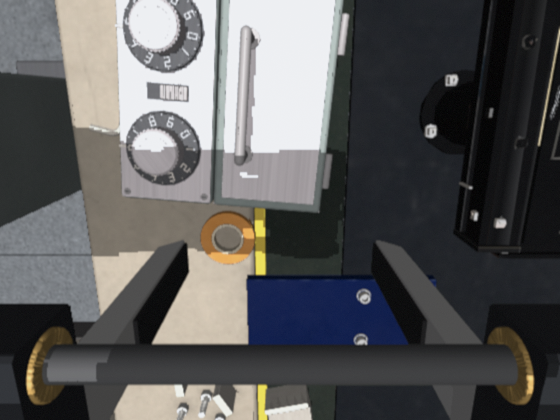

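The scene view shows the case at about (295,220), the can at (240,237) and the hex key at (330,252). In the wrist view the dials are at (155,25) and (155,148), the handle runs (245,30)-(240,160), and the tape is at (228,238).

```bash
cat > h.py <<'E'
import numpy as np,cv2
def pts(n):
    f=np.load(n);fx,fy,cx,cy=f["k"];d=f["d"];v,u=np.mgrid[:420,:560]
    P=np.stack([(u-cx)/fx*d,(v-cy)/fy*d,d,np.ones_like(d)],-1)@np.linalg.inv(f["W"]).T
    P=P[...,:3];P[d==0]=np.nan;return f["p"],P
E
python3 - <<'E'
from h import *
for n in("wrist0.npz","scene0.npz"):
    p,P=pts(n);z=P[...,2];print(n)
    roi=(P[...,0]>.3)&(P[...,0]<.62)&(P[...,1]>-.1)&(P[...,1]<.4)
    for nm,a,b in(("knob",.087,.095),("handle",.096,.106),("top",.060,.070)):
        m=((z>a)&(z<b)&roi).astype(np.uint8)
        k,l,s,c=cv2.connectedComponentsWithStats(m)
        for i in range(1,k):
            if s[i,4]>60:
                q=P[l==i];r=cv2.minAreaRect((q[:,:2]*1000).astype(np.float32))
                print(nm,s[i].tolist(),np.round(c[i]),np.round(q.mean(0),4),np.round(np.median(z[l==i]),4),[np.round(x,1) for x in r])
E
```

```text
wrist0.npz
knob [128, 0, 53, 53, 2221] [154.  25.] [0.4614 0.1285 0.0913] 0.0914 [array([460.7, 127.8]), array([34.2, 37.1]), np.float64(89.8)]
knob [131, 129, 49, 47, 1764] [155. 152.] [0.4539 0.038  0.0913] 0.0914 [array([453.4,  37.5]), array([36.6, 36.2]), np.float64(4.0)]
handle [234, 26, 18, 140, 1489] [242.  95.] [0.5241 0.08   0.104 ] 0.1042 [array([523.7,  78. ]), array([96.8,  8. ]), np.float64(85.3)]
top [115, 0, 234, 213, 33195] [245. 104.] [0.5221 0.0721 0.0673] 0.0675 [array([508.5,  72. ]), array([171.1, 181.3]), np.float64(85.5)]
scene0.npz
knob [318, 196, 17, 13, 161] [326. 202.] [0.4513 0.0393 0.091 ] 0.0911 [array([451.6,  38.4]), array([34.3, 34.5]), np.float64(4.9)]
knob [289, 216, 18, 14, 186] [297. 223.] [0.4589 0.1306 0.091 ] 0.091 [array([459.5, 129.6]), array([35. , 33.9]), np.float64(75.0)]
handle [274, 182, 32, 24, 134] [289. 194.] [0.5218 0.0824 0.1029] 0.1035 [array([522.3,  79.2]), array([95.1,  9. ]), np.float64(86.7)]
top [240, 174, 111, 79, 3394] [291. 211.] [0.5077 0.0903 0.067 ] 0.0672 [array([508.1,  79.8]), array([186.6, 182.2]), np.float64(85.3)]
top [227, 221, 24, 19, 360] [239. 230.] [0.5542 0.211  0.065 ] 0.0653 [array([555.7, 210.2]), array([49.5, 50.1]), np.float64(44.8)]
```

Run:
```python
import cv2
p=cv2.imread("pics/wrist0.png");cv2.imwrite("pics/c1.png",cv2.resize(p[0:210,110:215],(300,600),interpolation=cv2.INTER_CUBIC))
```

```text
(no output)
```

View pics/c1.png

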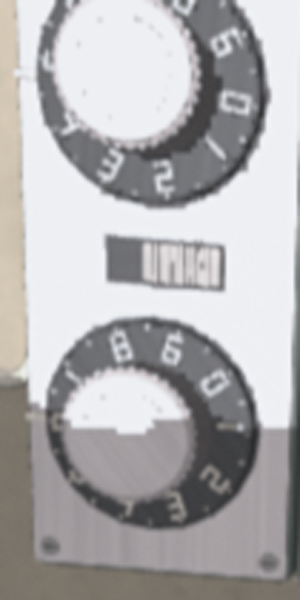

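Rectified reading of the dials: clockwise-increasing numbers, left shows about 5, right about 6 at the index (image left). Moving above the left dial.

Emit:
{"api": "arm_command", "payload": {
  "plan": [
    [[30,-20,10,0,0,0,-0.2],[70,-50,25,0,0,0,-0.2],[110,-75,45,0,0,0,-0.2],[129,-90,55,0,0,0,-0.2],[129,-90,55,0,0,0,-0.2],[129,-90,55,0,0,0,-0.2]]
  ],
  "squeeze": 7
}}

```text
time_s: 0.7
ee_pos: [0.4601, 0.1291, 0.1505]
eef_rot: [-3.142, 0.0, 1.572]
force: [0.3, 0.2, 1.7]
grip_width: 0.057
grip_force: 0.0
```

```bash
cat >> h.py <<'E'
def snap(name,cam="wrist"):
    from station import ctrl,cams
    o=ctrl.get_obs();i=cams.camera_info(cam);p,d=cams.camera(cam)
    np.savez(name+".npz",p=p,d=d,W=i["world_to_cam"],k=[i[x] for x in("fx","fy","cx","cy")]);return o
def topdown(n,c,z,half=.034,S=480):   # rectify plane z about c; image up=+y, right=+x
    f=np.load(n);fx,fy,cx,cy=f["k"];g=np.linspace(-half,half,S)
    X,Y=np.meshgrid(c[0]+g,c[1]-g);Q=np.stack([X,Y,X*0+z,X*0+1],-1)@f["W"].T
    return cv2.remap(f["p"],(fx*Q[...,0]/Q[...,2]+cx).astype(np.float32),(fy*Q[...,1]/Q[...,2]+cy).astype(np.float32),cv2.INTER_CUBIC)
E
python3 - <<'E'
from h import *
o=snap("w1");print(o["time_s"],o["ee_pos"],o["eef_rot"],o["qpos"],o["moment"],o["force"],o["grip_width"])
p,P=pts("w1.npz")
z=P[...,2];roi=(P[...,0]<.49)
k,l,s,c=cv2.connectedComponentsWithStats(((z>.087)&(z<.095)&roi).astype(np.uint8))
for i in range(1,k):
    if s[i,4]>100:
        q=P[l==i];print(s[i],cv2.minEnclosingCircle((q[:,:2]*1000).astype(np.float32)))
# polar unwrap of skirt; columns=angle
def unwrap(n,c):
    t=topdown(n,c,.0715);a=cv2.warpPolar(t,(240,720),(240,240),240,cv2.INTER_LINEAR) # rows: image angle cw from +x
    return t,cv2.rotate(a[:,125:235],cv2.ROTATE_90_COUNTERCLOCKWISE)
tl,ul=unwrap("w1.npz",(.460,.129));tr,ur=unwrap("wrist0.npz",(.453,.038))
b=np.zeros((600,800,3),np.uint8);b[:370,:370]=cv2.resize(tl,(370,370));b[:370,400:770]=cv2.resize(tr,(370,370))
b[375:485,:720]=ul;b[488:598,:720]=ur
for x in range(0,720,72):b[370:376,x]=255
cv2.imwrite("pics/d1.png",b)
E
```

```text
0.7 [0.46006244 0.129118   0.15054673] [-3.14155207e+00  1.35214674e-04  1.57190366e+00] [ 1.97015039e-01  1.95671332e-01  1.78572266e+00 -1.36032202e-04
  1.16026479e+00  1.95962000e-01] [ 0.00042867 -0.00106771 -0.00490369] [0.2604451  0.15714707 1.6951425 ] 0.05704529316771951
[ 252  192   55   54 2270] ((460.34844970703125, 129.06610107421875), 18.698074340820312)
[ 244  314   50   31 1270] ((452.82684326171875, 38.273372650146484), 18.55559730529785)
```

View pics/d1.png

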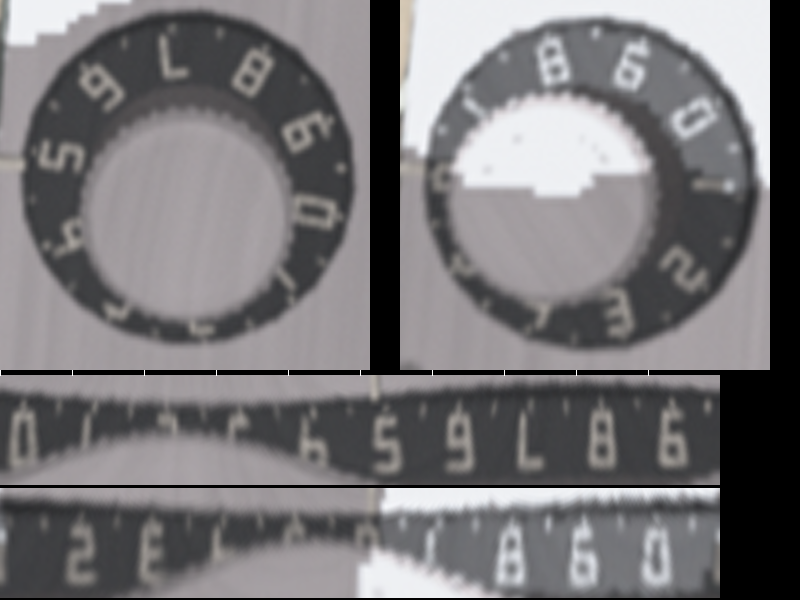

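The left dial reads about 3.03 rad (5 slightly past the index, at crop px (62,155) against index (12,162)). The right reads about 3.81 rad (6 at (443,180), index (410,165)). Descend and grip the left knob.

Emit:
{"api": "arm_command", "payload": {
  "plan": [
    [[0,0,30,0,0,0,-0.2],[0,0,55,0,0,0,-0.2],[0,0,70,0,0,0,-0.2],[0,0,75,0,0,0,-0.2],[0,0,75,0,0,0,-0.2],[0,0,75,0,0,0,0.6],[0,0,75,0,0,0,0.6],[0,0,75,0,0,0,0.6],[0,0,75,0,0,0,0.6],[0,0,75,0,0,0,0.6]]
  ],
  "squeeze": 7
}}

```text
time_s: 1.75
ee_pos: [0.4596, 0.129, 0.076]
eef_rot: [-3.141, 0.0, 1.571]
force: [-6.1, -0.3, 5.8]
grip_width: 0.0353
grip_force: 7.0
```

```bash
cat > st.py <<'E'
from station import ctrl
import numpy as np
o=ctrl.get_obs()
for k in("time_s","ee_pos","eef_rot","force","moment","grip_width","grip_force","qpos"):print(k,np.round(o[k],4))
E
python3 st.py
```

```text
time_s 1.75
ee_pos [0.4596 0.129  0.076 ]
eef_rot [-3.1408e+00  1.0000e-04  1.5710e+00]
force [-6.1429 -0.3166  5.7537]
moment [-0.1372  1.112  -0.0067]
grip_width 0.0353
grip_force 7.0019
qpos [1.969e-01 2.985e-01 1.854e+00 1.000e-04 9.899e-01 1.967e-01]
```

Emit:
{"api": "arm_command", "payload": {
  "plan": [
    [[0,-1,0,0,0,0.05,0.6],[0,-1,0,0,0,0.15,0.6],[0,-1,0,0,0,0.25,0.6],[0,-1,0,0,0,0.35,0.6],[0,-1,0,0,0,0.45,0.6],[0,-1,0,0,0,0.55,0.6],[0,-1,0,0,0,0.65,0.6],[0,-1,0,0,0,0.72,0.6],[0,-1,0,0,0,0.76,0.6],[0,-1,0,0,0,0.8,0.6]]
  ],
  "squeeze": 7
}}

```text
time_s: 2.75
ee_pos: [0.4592, 0.1292, 0.076]
eef_rot: [3.141, -0.001, 0.769]
force: [-1.3, 1.5, 1.5]
grip_width: 0.035
grip_force: 7.0
```

```bash
python3 st.py
```

```text
time_s 2.75
ee_pos [0.4592 0.1292 0.076 ]
eef_rot [ 3.1414e+00 -8.0000e-04  7.6930e-01]
force [-1.3035  1.5119  1.4894]
moment [0.3783 0.3225 0.075 ]
grip_width 0.035
grip_force 7.0014
qpos [1.9740e-01 2.9680e-01 1.8561e+00 3.0000e-04 9.8790e-01 9.9870e-01]
```

Emit:
{"api": "arm_command", "payload": {
  "plan": [
    [[0,0,0,0,0,0.02,0.6],[0,0,0,0,0,0.04,0.6],[0,0,0,0,0,0.06,0.6],[0,0,0,0,0,0.08,0.6],[0,0,0,0,0,0.08,0.6]]
  ]
}}

```text
time_s: 3.25
ee_pos: [0.4591, 0.1293, 0.076]
eef_rot: [-3.142, -0.001, 0.69]
force: [-2.7, 2.6, 5.5]
grip_width: 0.0357
grip_force: 7.0
```

```bash
python3 st.py|egrep "time|rot|mom|^force"
```

```text
time_s 3.25
eef_rot [-3.1415e+00 -8.0000e-04  6.9030e-01]
force [-2.6927  2.609   5.4888]
moment [0.5718 0.6168 0.0512]
```

Emit:
{"api": "arm_command", "payload": {
  "plan": [
    [[0,0,0,0,0,0.02,0.6],[0,0,0,0,0,0.04,0.6],[0,0,0,0,0,0.05,0.6],[0,0,0,0,0,0.05,0.6]]
  ]
}}

```text
time_s: 3.65
ee_pos: [0.4591, 0.1293, 0.076]
eef_rot: [-3.142, -0.001, 0.641]
force: [-2.5, 2.7, 6.1]
grip_width: 0.0357
grip_force: 7.0
```

```bash
python3 st.py|egrep "time|rot|mom|^force"
```

```text
time_s 3.65
eef_rot [-3.1415e+00 -8.0000e-04  6.4070e-01]
force [-2.5087  2.6684  6.0718]
moment [0.6564 0.6374 0.0509]
```

Emit:
{"api": "arm_command", "payload": {
  "plan": [
    [[0,0,0,0,0,0.02,0.6],[0,0,0,0,0,0.04,0.6],[0,0,0,0,0,0.05,0.6],[0,0,0,0,0,0.05,0.6]]
  ]
}}

```text
time_s: 4.05
ee_pos: [0.4591, 0.1293, 0.076]
eef_rot: [-3.141, -0.001, 0.591]
force: [-2.3, 3.3, 5.9]
grip_width: 0.0353
grip_force: 7.0
```

```bash
python3 st.py|egrep "time|rot|mom|^force"
```

```text
time_s 4.05
eef_rot [-3.1414e+00 -7.0000e-04  5.9070e-01]
force [-2.2997  3.2887  5.8547]
moment [0.6543 0.703  0.0522]
```

Emit:
{"api": "arm_command", "payload": {
  "plan": [
    [[0,0,0,0,0,0.02,0.6],[0,0,0,0,0,0.04,0.6],[0,0,0,0,0,0.05,0.6],[0,0,0,0,0,0.05,0.6]]
  ]
}}

```text
time_s: 4.45
ee_pos: [0.4591, 0.1293, 0.0759]
eef_rot: [-3.141, -0.001, 0.541]
force: [-2.7, 3.1, 5.2]
grip_width: 0.0352
grip_force: 7.0
```

Run:
```python
from h import *
o=snap("w2");print(o["time_s"],o["moment"],o["eef_rot"],o["force"])
p=np.load("w2.npz")["p"]
b=np.hstack([p[100:,:],]);t=topdown("w2.npz",(.457,.084),.0715,.085,480)
cv2.imwrite("pics/w2.png",t)
```

```text
4.45 [0.66908833 0.72060342 0.05775754] [-3.14131709e+00 -6.51309280e-04  5.40726326e-01] [-2.65656597  3.14373848  5.1612015 ]
```

View pics/w2.png

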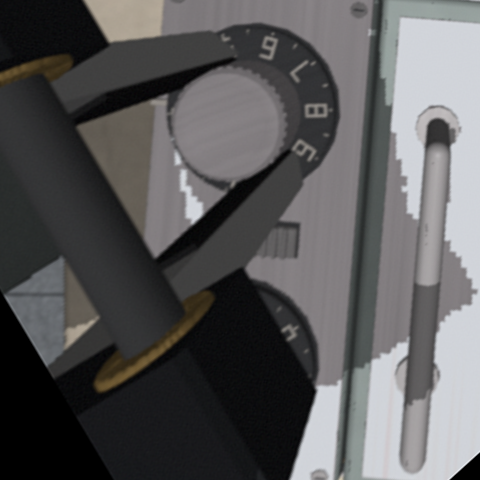

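6, 7, 8 and 9 are visible at (268,47), (300,70), (315,110) and (303,150). The 8 is opposite the index, so the dial is at about 1.99 and has not caught. Continue.

Emit:
{"api": "arm_command", "payload": {
  "plan": [
    [[0,0,0,0,0,0.02,0.6],[0,0,0,0,0,0.04,0.6],[0,0,0,0,0,0.06,0.6],[0,0,0,0,0,0.08,0.6],[0,0,0,0,0,0.11,0.6],[0,0,0,0,0,0.14,0.6],[0,0,0,0,0,0.14,0.6]]
  ]
}}

```text
time_s: 5.2
ee_pos: [0.4591, 0.1294, 0.076]
eef_rot: [-3.141, -0.001, 0.4]
force: [-3.5, 3.1, 6.3]
grip_width: 0.0355
grip_force: 7.0
```

```bash
python3 st.py|egrep "time|rot|mom|^force"
```

```text
time_s 5.2
eef_rot [-3.1411e+00 -7.0000e-04  3.9990e-01]
force [-3.4881  3.0581  6.311 ]
moment [ 0.7565  0.6638 -0.091 ]
```

Emit:
{"api": "arm_command", "payload": {
  "plan": [
    [[0,0,0,0,0,0.02,0.6],[0,0,0,0,0,0.04,0.6],[0,0,0,0,0,0.06,0.6],[0,0,0,0,0,0.06,0.6]]
  ]
}}

```text
time_s: 5.6
ee_pos: [0.459, 0.1294, 0.0759]
eef_rot: [-3.141, -0.001, 0.34]
force: [-2.5, 3.8, 6.8]
grip_width: 0.0355
grip_force: 7.0
```

```bash
python3 st.py|egrep "time|rot|mom|^force"
```

```text
time_s 5.6
eef_rot [-3.141e+00 -6.000e-04  3.402e-01]
force [-2.4686  3.8255  6.761 ]
moment [ 0.831   0.6747 -0.0664]
```

Run:
```python
from h import *
o=snap("w3");print(o["time_s"],o["moment"],o["tau"])
t=topdown("w3.npz",(.457,.084),.0715,.085,480);t2=cv2.imread("pics/w2.png")
a=np.zeros((480,780,3),np.uint8);a[:,:480]=t;a[:240,490:]=cv2.resize(t2[200:280,230:327],(290,240));a[240:,490:]=cv2.resize(t[200:280,230:327],(290,240))
cv2.imwrite("pics/w3.png",a)
```

```text
5.6 [ 0.83098899  0.67468879 -0.06639215] [ -2.22663939 -44.60530043 -28.47953618  -1.03967685  -0.62589012
   0.26673211]
```

View pics/w3.png

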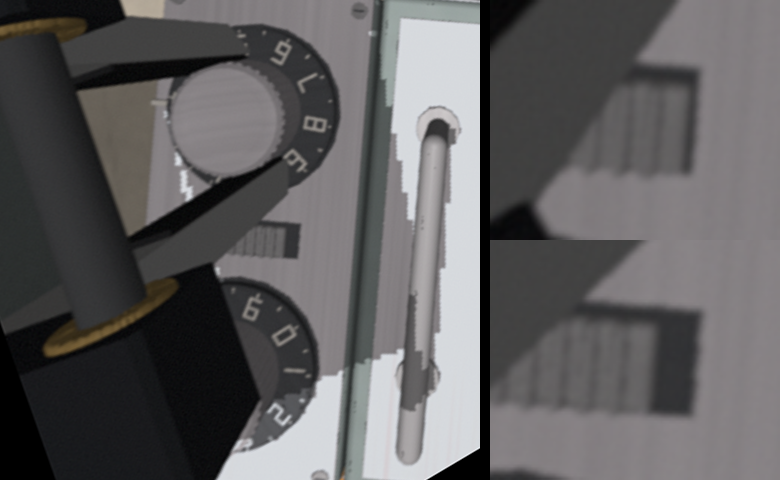

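The slide has stepped about 4 mm (gap at (290,240)), so the left dial is caught. Release, lift and move over the right dial.

Emit:
{"api": "arm_command", "payload": {
  "plan": [
    [[0,0,0,0,0,0,-0.2],[0,0,0,0,0,0,-0.2],[0,0,0,0,0,0,-0.2],[0,0,-25,0,0,0,-0.2],[0,0,-40,0,0,0,-0.2],[-15,35,-40,0,0,0,-0.2],[-30,70,-40,0,0,0,-0.2],[-37,84,-40,0,0,0,-0.2],[-37,84,-40,0,0,0,-0.2],[-37,84,-40,0,0,0,-0.2]]
  ]
}}

```text
time_s: 6.65
ee_pos: [0.4523, 0.0377, 0.1154]
eef_rot: [-3.142, -0.0, 0.34]
force: [0.6, 0.1, 0.2]
grip_width: 0.0562
grip_force: 0.0
```

Run:
```python
from h import *
o=snap("w4");print(o["time_s"],o["ee_pos"],o["eef_rot"],o["force"],o["moment"],o["qpos"])
p,P=pts("w4.npz")
z=P[...,2];roi=(P[...,0]<.49)
k,l,s,c=cv2.connectedComponentsWithStats(((z>.087)&(z<.095)&roi).astype(np.uint8))
for i in range(1,k):
    if s[i,4]>100:
        q=P[l==i];print(s[i],cv2.minEnclosingCircle((q[:,:2]*1000).astype(np.float32)))
cv2.imwrite("pics/w4.png",topdown("w4.npz",(.457,.084),.0715,.085,480))
```

```text
6.65 [0.45226844 0.03765394 0.11543767] [-3.14151563e+00 -4.12319817e-05  3.40081485e-01] [0.63559451 0.14715423 0.18056801] [ 0.05141837  0.03727773 -0.01419416] [2.27847726e-03 1.89942474e-01 1.88424031e+00 9.85582465e-05
 1.06739650e+00 1.23294577e+00]
[  94  142   69   66 3483] ((460.30902099609375, 129.53916931152344), 18.864282608032227)
[ 248  208   63   61 2995] ((452.971923828125, 37.69539260864258), 18.812559127807617)
```

View pics/w4.png

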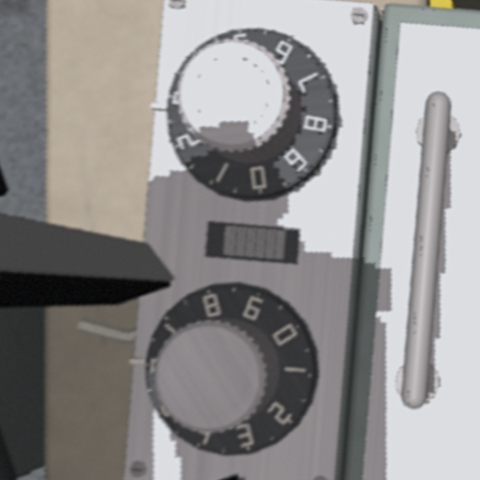

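The left dial stands just past 3 and the slide is part way, at (255,240). Right dial 1 at (295,370), opposite 6, as before. Grip the right knob.

Emit:
{"api": "arm_command", "payload": {
  "plan": [
    [[0,0,25,0,0,0,-0.2],[0,0,39,0,0,0,-0.2],[0,0,39,0,0,0,-0.2],[0,0,39,0,0,0,0.6],[0,0,39,0,0,0,0.6],[0,0,39,0,0,0,0.6],[0,0,39,0,0,-0.05,0.6],[0,0,39,0,0,-0.12,0.6],[0,0,39,0,0,-0.18,0.6],[0,0,39,0,0,-0.22,0.6],[0,0,39,0,0,-0.22,0.6]]
  ],
  "squeeze": 7
}}

```text
time_s: 7.8
ee_pos: [0.4525, 0.0382, 0.0772]
eef_rot: [-3.141, -0.002, 0.562]
force: [-1.1, 6.8, 2.7]
grip_width: 0.0354
grip_force: 7.0
```

```bash
python3 st.py
```

```text
time_s 7.8
ee_pos [0.4525 0.0382 0.0772]
eef_rot [-3.1411e+00 -1.6000e-03  5.6220e-01]
force [-1.1087  6.834   2.675 ]
moment [1.2678 0.2479 0.0664]
grip_width 0.0354
grip_force 7.0009
qpos [2.7000e-03 2.4890e-01 1.9164e+00 1.5000e-03 9.7520e-01 1.0105e+00]
```

Emit:
{"api": "arm_command", "payload": {
  "plan": [
    [[0,0,0,0,0,-0.02,0.6],[0,0,0,0,0,-0.04,0.6],[0,0,0,0,0,-0.06,0.6],[0,0,0,0,0,-0.08,0.6],[0,0,0,0,0,-0.08,0.6]]
  ]
}}

```text
time_s: 8.3
ee_pos: [0.4525, 0.0382, 0.0771]
eef_rot: [-3.141, -0.002, 0.641]
force: [-0.6, 6.9, 2.0]
grip_width: 0.0355
grip_force: 7.0
```

```bash
python3 st.py|egrep "time|rot|mom|^force"
```

```text
time_s 8.3
eef_rot [-3.1411e+00 -1.6000e-03  6.4140e-01]
force [-0.603   6.9443  1.9573]
moment [1.3989 0.2967 0.005 ]
```

Emit:
{"api": "arm_command", "payload": {
  "plan": [
    [[0.5,-0.7,0,0,0,-0.01,0.6],[0.5,-0.7,0,0,0,-0.03,0.6],[0.5,-0.7,0,0,0,-0.05,0.6],[0.5,-0.7,0,0,0,-0.07,0.6],[0.5,-0.7,0,0,0,-0.07,0.6]]
  ]
}}

```text
time_s: 8.8
ee_pos: [0.4525, 0.0383, 0.0771]
eef_rot: [3.141, -0.001, 0.712]
force: [-1.8, 0.8, 6.3]
grip_width: 0.0356
grip_force: 7.0
```

```bash
python3 st.py|egrep "time|rot|mom|^force"
```

```text
time_s 8.8
eef_rot [ 3.141e+00 -8.000e-04  7.122e-01]
force [-1.7628  0.7575  6.2826]
moment [ 0.1284  0.4509 -0.0307]
```

Emit:
{"api": "arm_command", "payload": {
  "plan": [
    [[0,0,0,0,0,-0.02,0.6],[0,0,0,0,0,-0.04,0.6],[0,0,0,0,0,-0.06,0.6],[0,0,0,0,0,-0.06,0.6]]
  ]
}}

```text
time_s: 9.2
ee_pos: [0.4524, 0.0384, 0.0771]
eef_rot: [3.141, -0.001, 0.772]
force: [-1.1, 1.2, 7.4]
grip_width: 0.0354
grip_force: 7.0
```

```bash
python3 st.py|egrep "time|rot|mom|^force"
```

```text
time_s 9.2
eef_rot [ 3.1411e+00 -6.0000e-04  7.7220e-01]
force [-1.0541  1.1545  7.4449]
moment [ 0.1623  0.4956 -0.0212]
```

```bash
cat >> h.py <<'E'
def slot(n):
    f=np.load(n);fx,fy,cx,cy=f["k"];out=[]
    for s in np.arange(-22,24,1.5)/1000:
        v=[]
        for w in np.arange(-3,3.1,1.5)/1000:
            q=f["W"]@[.4557+s*.9966+w*.082,.0838-s*.082+w*.9966,.067,1]
            c=int(round(fx*q[0]/q[2]+cx));r=int(round(fy*q[1]/q[2]+cy))
            v.append(int(f["p"][r,c].mean()) if 0<=r<420 and 0<=c<560 else 0)
        out.append(int(np.median(v)))
    return out
E
python3 - <<'E'
from h import *
o=snap("w5");print(o["time_s"])
for n in("wrist0","w3","w4","w5"):print(n,slot(n+".npz"))
E
```

```text
9.2
wrist0 [239, 239, 239, 240, 239, 240, 234, 161, 111, 113, 112, 114, 113, 136, 193, 208, 201, 200, 215, 167, 212, 166, 199, 203, 209, 216, 196, 221, 124, 142, 241]
w3 [47, 65, 65, 66, 65, 66, 65, 65, 66, 66, 65, 66, 66, 65, 67, 67, 91, 97, 88, 96, 95, 97, 98, 89, 103, 86, 50, 50, 51, 117, 131]
w4 [132, 133, 135, 136, 135, 136, 122, 54, 51, 51, 51, 88, 104, 102, 93, 101, 94, 103, 98, 100, 102, 95, 101, 95, 105, 95, 56, 53, 54, 117, 157]
w5 [126, 128, 131, 131, 130, 130, 103, 100, 115, 153, 145, 144, 173, 168, 172, 174, 103, 174, 154, 187, 133, 78, 96, 96, 96, 96, 97, 93, 91, 154, 160]
```

Emit:
{"api": "arm_command", "payload": {
  "plan": [
    [[0,0,0,0,0,-0.02,0.6],[0,0,0,0,0,-0.04,0.6],[0,0,0,0,0,-0.06,0.6],[0,0,0,0,0,-0.06,0.6]]
  ]
}}

```text
time_s: 9.65
ee_pos: [0.4525, 0.0384, 0.0771]
eef_rot: [3.141, -0.001, 0.832]
force: [-1.9, 1.8, 6.1]
grip_width: 0.0354
grip_force: 7.0
```

Run:
```python
from h import *
o=snap("w6");print(o["time_s"],o["moment"],o["force"]);print(slot("w6.npz"))
```

```text
9.65 [ 0.30629428  0.4339758  -0.08678615] [-1.88283632  1.80754311  6.09580418]
[126, 128, 131, 132, 131, 148, 167, 181, 176, 157, 153, 145, 172, 168, 172, 172, 112, 175, 159, 187, 166, 80, 96, 97, 97, 93, 92, 84, 94, 158, 184]
```

The slide's rear gap is now about 12 mm (8 samples × 1.5 mm) and its front gap is gone, so the bolt has sprung. Release and go above the handle, aligned to the case's x.

Emit:
{"api": "arm_command", "payload": {
  "plan": [
    [[0,0,0,0,0,0.04,0.6],[0,0,0,0,0,0.04,-0.2],[0,0,0,0,0,0.04,-0.2],[0,0,0,0,0,0.04,-0.2],[0,0,-25,0,0,0.04,-0.2],[0,0,-55,0,0,0,-0.2],[20,6,-60,0,0,-0.14,-0.2],[45,14,-60,0,0,-0.28,-0.2],[65,20,-60,0,0,-0.42,-0.2],[77,24,-60,0,0,-0.54,-0.2],[77,24,-60,0,0,-0.657,-0.2],[77,24,-60,0,0,-0.657,-0.2]]
  ]
}}

```text
time_s: 10.9
ee_pos: [0.5218, 0.0791, 0.1361]
eef_rot: [-3.141, 0.0, 1.491]
force: [0.1, -0.2, -0.2]
grip_width: 0.0564
grip_force: 0.0
```

Run:
```python
from h import *
o=snap("w7");print(o["time_s"],o["ee_pos"],o["eef_rot"],o["force"]);snap("s7","scene")
p,P=pts("w7.npz");z=P[...,2]
k,l,s,c=cv2.connectedComponentsWithStats(((z>.096)&(z<.107)&(P[...,0]>.49)&(P[...,0]<.56)).astype(np.uint8))
for i in range(1,k):
    if s[i,4]>100:
        q=P[l==i];r=cv2.minAreaRect((q[:,:2]*1000).astype(np.float32));print(s[i],r,np.median(q[:,2]))
print(slot("w7.npz"));cv2.imwrite("pics/w7.png",np.load("w7.npz")["p"])
```

```text
10.9 [0.52180699 0.07910851 0.13609527] [-3.14100976e+00  1.51521109e-04  1.49059403e+00] [ 0.06352413 -0.21148556 -0.22081987]
[ 275  153   14  155 1977] ((523.7503051757812, 78.52293395996094), (96.64449310302734, 7.621737480163574), 85.14757537841797) 0.10430876682603316
[152, 155, 157, 158, 156, 157, 129, 120, 115, 116, 113, 104, 119, 113, 116, 121, 101, 120, 104, 121, 106, 62, 62, 62, 62, 63, 63, 62, 61, 118, 158]
```

View pics/w7.png

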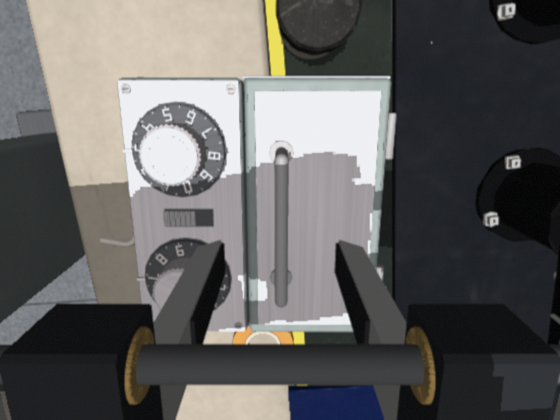

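The slide is fully forward (ribs at (180,217), gap behind), and the handle is centred between the fingers at (281,228). Pinch it.

Emit:
{"api": "arm_command", "payload": {
  "plan": [
    [[0,1,30,0,0,0,-0.2],[0,1,50,0,0,0,-0.2],[0,1,55,0,0,0,-0.2],[0,1,55,0,0,0,1],[0,1,55,0,0,0,1],[0,1,55,0,0,0,1],[0,1,55,0,0,0,1],[0,1,55,0,0,0,1],[0,1,55,0,0,0,1]]
  ],
  "squeeze": 30
}}

```text
time_s: 11.9
ee_pos: [0.5229, 0.0789, 0.0817]
eef_rot: [3.141, -0.0, 1.488]
force: [-0.4, -0.2, 0.5]
grip_width: 0.012
grip_force: 0.0
```

```bash
python3 st.py
python3 - <<'E'
import numpy as np
for t in np.arange(.1,1.61,.1):
    print(round(t,2),np.round([-70*np.cos(t)+42*np.sin(t)+70, 70*np.sin(t)+42*np.cos(t)-42],1))
E
```

```text
time_s 11.9
ee_pos [0.5229 0.0789 0.0817]
eef_rot [ 3.1413 -0.      1.4877]
force [-0.3913 -0.1975  0.5109]
moment [-0.0003  0.0016  0.0022]
grip_width 0.012
grip_force 0.0
qpos [ 8.0600e-02  3.9110e-01  1.7085e+00 -1.0000e-04  1.0417e+00  1.6370e-01]
0.1 [4.5 6.8]
0.2 [ 9.7 13.1]
0.3 [15.5 18.8]
0.4 [21.9 23.9]
0.5 [28.7 28.4]
0.6 [35.9 32.2]
0.7 [43.5 35.2]
0.8 [51.4 37.5]
0.9 [59.4 38.9]
1.0 [67.5 39.6]
1.1 [75.7 39.4]
1.2 [83.8 38.5]
1.3 [91.7 36.7]
1.4 [99.5 34.1]
1.5 [106.9  30.8]
1.6 [114.   26.7]
```

Emit:
{"api": "arm_command", "payload": {
  "plan": [
    [[0,0,0,0,0,0,1],[0,0,0,0,0,0,1],[0,0,0,0,0,0,1],[0,0,0,0,0,0,1],[0,0,0,0,0,0,1],[0,1.1,-1.7,0,0,0,1],[0,2.2,-3.4,0,0,0,1],[0,2.2,-3.4,0,0,0,1]]
  ],
  "squeeze": 30
}}

```text
time_s: 12.7
ee_pos: [0.5242, 0.0788, 0.0842]
eef_rot: [-3.139, 0.0, 1.488]
force: [-5.9, 1.5, -2.0]
grip_width: 0.007
grip_force: 30.0
```

```bash
python3 st.py
```

```text
time_s 12.7
ee_pos [0.5242 0.0788 0.0842]
eef_rot [-3.1391e+00  2.0000e-04  1.4879e+00]
force [-5.9156  1.5343 -1.9929]
moment [0.2019 1.1334 0.0515]
grip_width 0.007
grip_force 30.0
qpos [8.0000e-02 3.9170e-01 1.7008e+00 2.0000e-04 1.0516e+00 1.6280e-01]
```

Emit:
{"api": "arm_command", "payload": {
  "plan": [
    [[0,2.3,-3.4,0,0,0,1],[0,4.8,-6.6,0,0,0,1],[0,7.5,-9.7,0,0,0,1],[0,10.3,-12.6,0,0,0,1],[0,13.3,-15.4,0,0,0,1],[0,13.3,-15.4,0,0,0,1]]
  ]
}}

```text
time_s: 13.3
ee_pos: [0.537, 0.0777, 0.1]
eef_rot: [-3.137, 0.0, 1.488]
force: [-13.5, -0.1, 7.5]
grip_width: 0.0069
grip_force: 30.0
```

```bash
python3 st.py
```

```text
time_s 13.3
ee_pos [0.537  0.0777 0.1   ]
eef_rot [-3.1374e+00  3.0000e-04  1.4879e+00]
force [-13.5205  -0.1318   7.4844]
moment [ 0.2343  2.6748 -0.019 ]
grip_width 0.0069
grip_force 30.0024
qpos [7.6100e-02 3.9630e-01 1.6518e+00 4.0000e-04 1.0976e+00 1.5880e-01]
```

Emit:
{"api": "arm_command", "payload": {
  "plan": [
    [[0,2.3,-3.5,0,0,0,1],[0,5.6,-6.1,0,0,0,1],[0,9.0,-8.5,0,0,0,1],[0,12.5,-10.7,0,0,0,1],[0,16.2,-12.7,0,0,0,1],[0,19.9,-14.6,0,0,0,1],[0,23.7,-16.2,0,0,0,1],[0,27.6,-17.6,0,0,0,1],[0,27.6,-17.6,0,0,0,1]]
  ]
}}

```text
time_s: 14.2
ee_pos: [0.5659, 0.0753, 0.1187]
eef_rot: [-3.141, 0.0, 1.488]
force: [-8.3, -0.1, 9.5]
grip_width: 0.007
grip_force: 30.0
```

```bash
python3 st.py
```

```text
time_s 14.2
ee_pos [0.5659 0.0753 0.1187]
eef_rot [-3.1414  0.      1.4878]
force [-8.2608 -0.1443  9.5331]
moment [0.0213 1.7674 0.0115]
grip_width 0.007
grip_force 30.0028
qpos [ 0.0681  0.4294  1.5556 -0.      1.1568  0.1511]
```

Emit:
{"api": "arm_command", "payload": {
  "plan": [
    [[0,3.8,-2.1,0,0,0,1],[0,7.8,-3.3,0,0,0,1],[0,11.9,-4.1,0,0,0,1],[0,16,-4.8,0,0,0,1],[0,20.1,-5.2,0,0,0,1],[0,24.3,-5.5,0,0,0,1],[0,28.5,-5.4,0,0,0,1],[0,32.8,-5.3,0,0,0,1],[0,37,-4.9,0,0,0,1],[0,41.1,-4.4,0,0,0,1],[0,41.1,-4.4,0,0,0,1]]
  ]
}}

```text
time_s: 15.3
ee_pos: [0.6074, 0.0717, 0.1227]
eef_rot: [3.141, 0.0, 1.488]
force: [-2.1, -0.9, 3.2]
grip_width: 0.0071
grip_force: 30.0
```

```bash
python3 st.py
```

```text
time_s 15.3
ee_pos [0.6074 0.0717 0.1227]
eef_rot [3.1405e+00 1.0000e-04 1.4876e+00]
force [-2.1146 -0.9213  3.1951]
moment [-0.1634  0.4091 -0.0467]
grip_width 0.0071
grip_force 30.0003
qpos [ 5.7800e-02  5.0960e-01  1.4266e+00 -3.0000e-04  1.2043e+00  1.4100e-01]
```

Emit:
{"api": "arm_command", "payload": {
  "plan": [
    [[0,4.1,0.8,0,0,0,1],[0,8.1,1.9,0,0,0,1],[0,12.1,3.2,0,0,0,1],[0,16.1,4.6,0,0,0,1],[0,20,6.2,0,0,0,1],[0,23.7,8,0,0,0,1],[0,26.4,9.4,0,0,0,1],[0,29,10.8,0,0,0,1],[0,29,10.8,0,0,0,1],[0,29,10.8,0,0,0,1]]
  ]
}}

```text
time_s: 16.3
ee_pos: [0.636, 0.0693, 0.1114]
eef_rot: [3.141, 0.0, 1.488]
force: [1.5, -2.6, -0.9]
grip_width: 0.0072
grip_force: 30.0
```

```bash
python3 st.py
python3 - <<'E'
from h import *
snap("s8","scene");p,P=pts("s8.npz")
# lid face: points above housing in case frame
ex=np.array([.9966,-.082]);d=P[...,:2]-[.4557,.0838];x=d@ex;y=d@[.082,.9966]
m=(P[...,2]>.075)&(P[...,2]<.15)&(abs(y)>.05)&(abs(y)<.088)&(x>.06)&(x<.2)
q=np.c_[x[m],P[...,2][m]]
if len(q)>20:
    vx,vz,a,b=cv2.fitLine(q.astype(np.float32),cv2.DIST_HUBER,0,.01,.01).ravel();print(len(q),np.degrees(np.arctan2(vz,vx)),a,b)
cv2.imwrite("pics/s8.png",cv2.resize(p[130:310,200:420],(733,600)))
E
```

```text
time_s 16.3
ee_pos [0.636  0.0693 0.1114]
eef_rot [3.1405e+00 2.0000e-04 1.4876e+00]
force [ 1.5119 -2.6466 -0.8977]
moment [-0.3443 -0.2246  0.005 ]
grip_width 0.0072
grip_force 29.9993
qpos [ 5.1400e-02  5.8140e-01  1.3437e+00 -4.0000e-04  1.2154e+00  1.3470e-01]
685 87.15731 0.13581172 0.11304511
```

View pics/s8.png

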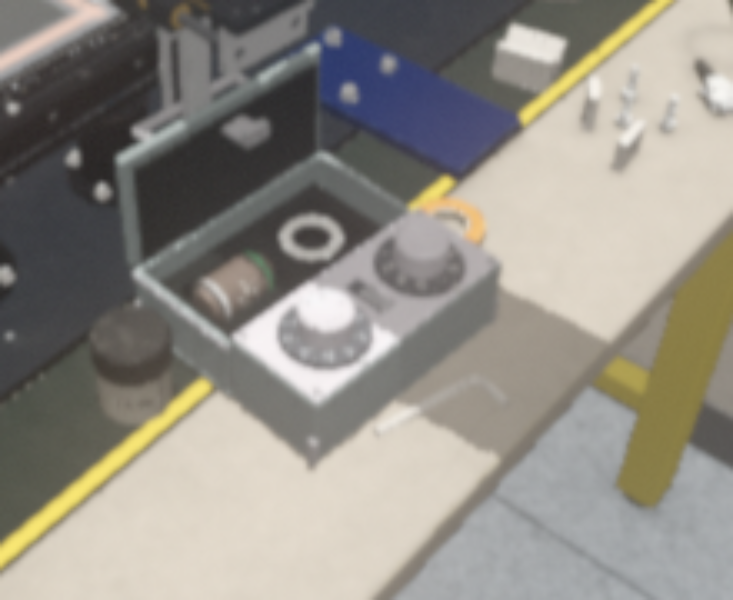

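The lid stands upright (measured 87°, left edge at (125,160)-(140,270)) and the bystanders are in place. Let go, opening only a little, and lift away.

Emit:
{"api": "arm_command", "payload": {
  "plan": [
    [[0,0,0,0,0,0,0.5],[0,0,0,0,0,0,0.5],[0,0,0,0,0,0,0.5],[0,0,0,0,0,0,0.5],[0,0,-20,0,0,0,0.5],[0,0,-50,0,0,0,0.5],[0,0,-90,0,0,0,0.5],[0,0,-120,0,0,0,0.5],[0,0,-120,0,0,0,0.5],[0,0,-120,0,0,0,0.5]]
  ]
}}

```text
time_s: 17.35
ee_pos: [0.6356, 0.0696, 0.2314]
eef_rot: [3.141, -0.0, 1.488]
force: [-0.1, -0.3, -0.5]
grip_width: 0.0235
grip_force: 0.0
```

```bash
python3 st.py|egrep "time|pos|force|wid"
python3 - <<'E'
from h import *
snap("s9","scene");p,P=pts("s9.npz")
ex=np.array([.9966,-.082]);d=P[...,:2]-[.4557,.0838];x=d@ex;y=d@[.082,.9966]
m=(P[...,2]>.075)&(P[...,2]<.15)&(abs(y)>.05)&(abs(y)<.088)&(x>.06)&(x<.2)
q=np.c_[x[m],P[...,2][m]]
vx,vz,a,b=cv2.fitLine(q.astype(np.float32),cv2.DIST_HUBER,0,.01,.01).ravel();print(len(q),np.degrees(np.arctan2(vz,vx)),a,b)
cv2.imwrite("pics/s9.png",cv2.resize(p[130:310,200:420],(733,600)))
E
```

```text
time_s 17.35
ee_pos [0.6356 0.0696 0.2314]
force [-0.1369 -0.3467 -0.5457]
grip_width 0.0235
grip_force 0.0
qpos [5.1700e-02 4.8770e-01 1.2025e+00 1.0000e-04 1.4509e+00 1.3470e-01]
685 87.55192 0.1356884 0.11563161
```

View pics/s9.png

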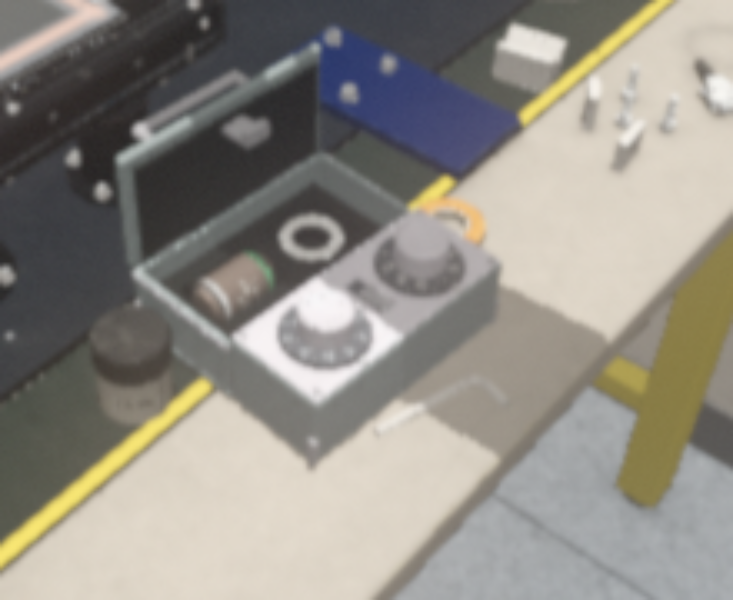

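The lid stays upright with the gripper clear, and nothing else has moved.

```bash
python3 -c "
from station import ctrl
print(ctrl.hand_in())"
```

```text
the job is handed in; nothing more can be done
None
```

I turned the left dial to its catch near 3 and the right dial until the bolt sprung near 7, raised the lid to about upright (camera fit about 87–88°), let go, and handed the job in at about 17.4 s with the bystanders still in place in the camera view.

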